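Open the bolt box by its touch latch

TASK

A roll of tape was left lying on the lid of the stock box that has a bolt as its sample. First push the roll straight back with the fingertips, flat and without lifting it, until it stands wholly on the deck behind that lid; then press down the front edge of the same lid and let go, so that its catch releases and the spring raises the lid ajar. Do not pick anything up, keep the other two lids shut, and leave everything else where it is.

Things in the scene. Friction and masses are not known exactly. Their poses are not given: they have to be found in the camera images.
- bolt_box: Grey steel stock box 312 (x) x 130 mm (y), front at -x, fixed on a dark 10 mm plate. Sample glued on its low front sill: a BOLT 90 mm long lying across the box, hex head 26 mm. One of three boxes side by side, about 165 mm apart, any order. Origin: centre of underside. In its frame: sill x -155 to -105, top z 95 mm (bolt's top 122); lid x -105 to 33, top z 110; deck behind the lid, top z 108.
- nut_box: Twin of bolt_box (same sizes and frame), but its sample is a hexagonal nut 36 mm across, lying flat. Its lid stays shut; spare_roll lies on that lid.
- washer_box: Twin of bolt_box (same sizes and frame), but its sample is a flat round washer 40 mm across. Its lid stays shut; jar stands on its rear deck.
- bolt_lid (a joint): Angle of bolt_box's grey lid, 118 mm wide, hinged along y at its rear (box frame x 35, z 107 mm); rad: 0 latched shut, positive open, about 0.44 ajar. Touch latch: pressing the front edge down about 4 mm (some 5 N at the pad; hard stop at 7.5 mm, -0.06 rad) frees the catch; as the finger rises the spring lifts the lid, front edge about 55 mm up. It does not latch again.
- nut_lid (a joint): The same for nut_box's lid; 0 is shut.
- washer_lid (a joint): The same for washer_box's lid; 0 is shut.
- bolt_press (a point): Top of bolt_box's lid at the middle of its front edge: centre of a thin aluminium press pad 18 mm (x) by 50 mm (y); box frame x -92, y 0, z 111.5 mm when shut. It moves with the lid.
- bolt_deck (a point): Point on the top face of bolt_box's rear deck, a fixed aluminium tray behind the lid: box frame x 35 to 150 mm, 120 mm wide between rims 16 mm high at the sides and back, open towards the lid. This point: x 92, y 0, z 108 mm.
- tape_roll: Roll of pale paper tape lying flat: a ring 84 mm across, 48 mm high, hole 56 mm, 0.10 to 0.21 kg. Origin: centre of its underside. It starts on the lid of bolt_box, centre 55 to 65 mm in front of the hinge, up to 8 mm off the middle.
- spare_roll: A like roll, lying on the lid of nut_box. Bystander.
- jar: White jar, 48 mm across, 60 mm high, on the deck of washer_box; origin at its underside. Bystander.
- blue_bin: Open blue plastic bin 160 x 100 x 70 mm on the table; origin: centre of underside. Bystander.
- driver: Screwdriver lying on the table. Bystander.
- spray: White bottle 60 mm across, 170 mm high; origin at its underside. Bystander.
- mug: White mug 80 mm across, 90 mm high; origin at its underside. Bystander.
- scanner: Grey hand terminal 55 x 130 x 22 mm lying on the table; origin at its underside. Bystander.
Mind the look-alikes: they are no part of the job. What is shaped like the tape_roll but orange or pink is not meant.

How it is judged:
By the outcome, as a careful person would: the job done as asked, in the order asked, and still so for the second after the job is handed in, with the robot touching nothing.
It also fails if it takes over 45 s, if anything falls off the work surface, if the arm or the gripper's body presses on something with over 40 N, if the wrist force passes 120 N, or if a joint passes its speed limit or range.

ROBOT

A 7-joint arm with a two-finger parallel gripper is mounted at the origin on the work surface. World frame = base frame: x ahead of the robot, y to its left, z up, the work surface at z = 0. Lengths are in m, angles in rad, forces in N, time in s.
With the tool pointing down it reaches from about 0.425 to 0.875 m from the base axis. Payload 4.7 kg.
Tool frame: the origin (TCP) lies on the centre line of the jaws, within the pads' length; the fingertips stand 25 mm ahead of it and the grasp point (between the pads) lies 6 mm ahead of it (r.nose_length is the distance from the TCP to the fingertips, in m); z points along the fingers, y is the direction in which the jaws open and shut (so a half turn about z gives the same grasp; the last joint's range is limited). The gripper opens to 85 mm and grips with 20 to 120 N. Pads are 22 mm wide; open, the fingers measure 114 mm over their backs; the gripper's body (76 mm by 85 mm) begins 54 mm behind the grasp point. The pads swing forward as they close: fully open they stand 13 mm farther back than shut.
Start: joints at [1.33, 0.321, -0.07, 1.45, 0.023, 1.371, -0.057], TCP at [0.164, -0.629, 0.256] pointing down, gripper open.
Joint ranges: [-2.86, 2.86], [-0.3, 2.09], [-1.38, 1.24], [0.06, 2.45], [-1.56, 4.7], [0.09, 2.05], [-2.69, 2.69]. Speed limits (rad/s): [2.57, 2.57, 3.14, 3.14, 3.14, 3.14, 3.14].

INTERFACE

Orientations are given as [roll, pitch, yaw] about the fixed x, y, z axes, in that order (R = Rz(yaw) Ry(pitch) Rx(roll)).
In Python, from cell import r gives the robot as it stands.
- The arm moves only by the shell command python3 -m inch 'ROWS' [FORCE]. ROWS is JSON, a list of rows, each a list of 3 entries, a list of its own where there are three numbers: the shift along the world's x, y, z in cm, then the turn, a rotation vector about the world's x, y, z in degrees, then the finger opening in cm, from 0 to 8.54. A call has 1 to 20 rows; each row is the pose to reach, as a shift and turn from the pose measured when the call began; what a row does not reach only later rows make up. A row lasts 1/10 s, in which the tool goes at most 50 mm and 8.59 degrees, less where a joint would pass 70% of its speed; a pose out of reach is approached as far as the arm can. A call with a gripper value outside its range is refused whole. The fingers move at their own pace and stop on an object; FORCE is the grip in N (left out, the last holds). Time passes only in rows, so rows that repeat a pose let the fingers close. It gives the time, the measured TCP pose, the force and the opening at its end, in the units of the state.
- r.get_obs(): the state, without advancing time (a new reading comes with each control period).
- r.grab_frame(name): name is "scene" or "side" or "wrist"; returns the picture (480x640x3 uint8, red, green, blue); there is no depth.
- r.calibration(name): a dict with "K" (3x3 intrinsics, pixels), "k1" (the pictures are not rectified: a ray, as slopes to the right and down, at radius r is drawn at 1 + k1 r^2 times it, then the intrinsics apply), "extrinsics" (4x4, takes a point from world to camera coordinates); the wrist camera has in their place "tool_from_camera" (4x4, takes a point from camera to tool coordinates, whose origin is the TCP and whose axes are the flange's). Camera axes: x right, y down, z forward; pixel columns grow to the right and rows downward; lengths in m; the calibration is good to about 2 mm. A picture is of the moment at which its call begins: read the wrist's pose just before it. calibration takes no time and is no camera call.
- r.job_done(): hands the job in, once; it reports no verdict.
The state is a dict: "time": time; "joint_pos": joint angles; "dq": joint speeds; "joint_efforts": joint torques, N m; "tcp_pos": TCP position; "eef_rot": TCP orientation; "contact_force": force on the tool from outside, world axes, zero at the start; "torque": the same for the moment, N m; "width": finger opening in m.
Only numpy, scipy, OpenCV 4.12 (cv2) and the standard library are available. Lean on these libraries where they do the work, as an engineer would, in place of code of your own. Each camera call takes 0.05 s, during which the arm holds its last target.

## Working session

There is one attempt and no reset: what is moved stays moved. The work goes in short steps, Python scripts to look and compute and a shell command to move; the robot and the scene stay as the last step left them, time stands still between calls to the robot, and variables do not carry over. Pictures are saved under pics/ and viewed, and the job is handed in when it is done.

```bash
ls; mkdir -p pics; python3 - <<'E'
from cell import r
import cv2
o=r.get_obs(); print({k:(v if isinstance(v,(int,float)) else [round(float(x),3) for x in v]) for k,v in o.items()})
for n in ["scene","side","wrist"]:
    c=r.calibration(n); print(n,c)
    cv2.imwrite(f"pics/{n}0.png",r.grab_frame(n)[:,:,::-1])
print(r.nose_length)
E
```

```text
pics
{'time': 0.0, 'joint_pos': [1.33, 0.322, -0.07, 1.452, 0.023, 1.371, -0.057], 'dq': [0.0, 0.002, 0.001, 0.001, -0.001, 0.0, 0.0], 'joint_efforts': [0.0, -49.358, -0.382, -31.433, 0.013, 0.011, 0.0], 'tcp_pos': [0.164, -0.629, 0.255], 'eef_rot': [-3.14, 0.0, 0.255], 'contact_force': [-0.191, -0.478, 0.323], 'torque': [-0.031, -0.046, -0.004], 'width': 0.08564130139626235}
scene {'K': array([[434.71151667,   0.        , 326.86153537],
       [  0.        , 434.71151667, 244.16388687],
       [  0.        ,   0.        ,   1.        ]]), 'k1': -0.05436070133087833, 'extrinsics': array([[-0.43445205,  0.90055123,  0.01609018,  0.24964151],
       [ 0.63815622,  0.3203735 , -0.70008389, -0.24342586],
       [-0.63561628, -0.29388483, -0.71387929,  1.48851661],
       [ 0.        ,  0.        ,  0.        ,  1.        ]])}
side {'K': array([[553.89467897,   0.        , 321.18325505],
       [  0.        , 553.89467897, 229.02356585],
       [  0.        ,   0.        ,   1.        ]]), 'k1': -0.0654559120875788, 'extrinsics': array([[-0.94788367, -0.31792151, -0.02103493,  0.46658101],
       [-0.15546156,  0.51911621, -0.84044635,  0.16487874],
       [ 0.27811554, -0.79337525, -0.54148635,  1.15504399],
       [ 0.        ,  0.        ,  0.        ,  1.        ]])}
wrist {'K': array([[369.07000013,   0.        , 319.36841842],
       [  0.        , 369.07000013, 242.84462971],
       [  0.        ,   0.        ,   1.        ]]), 'k1': -0.0017026290409106767, 'tool_from_camera': array([[ 5.69966083e-04, -9.51738288e-01, -3.06910259e-01,
         7.88004689e-02],
       [ 9.99999830e-01,  5.80308198e-04,  5.75557684e-05,
         2.88479813e-05],
       [ 1.23324511e-04, -3.06910240e-01,  9.51738456e-01,
        -1.16881531e-01],
       [ 0.00000000e+00,  0.00000000e+00,  0.00000000e+00,
         1.00000000e+00]])}
0.025
```

View pics/scene0.png

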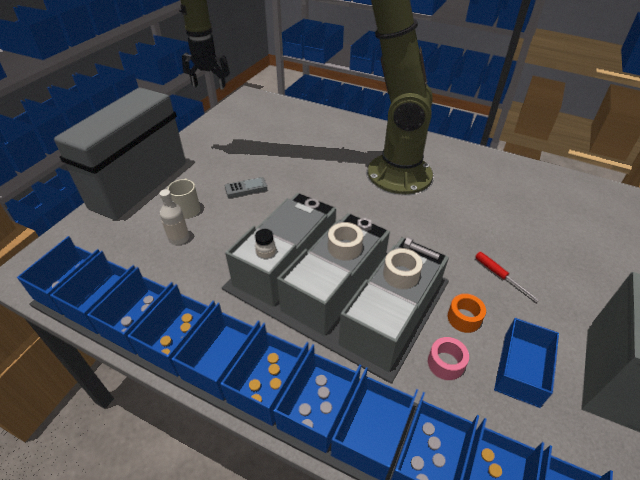

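View pics/side0.png

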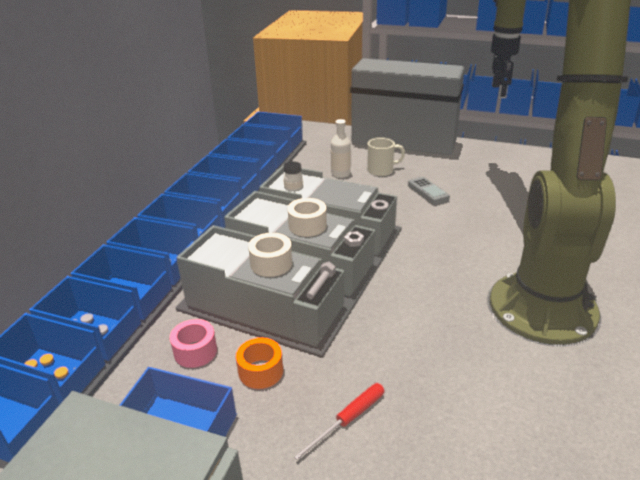

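View pics/wrist0.png

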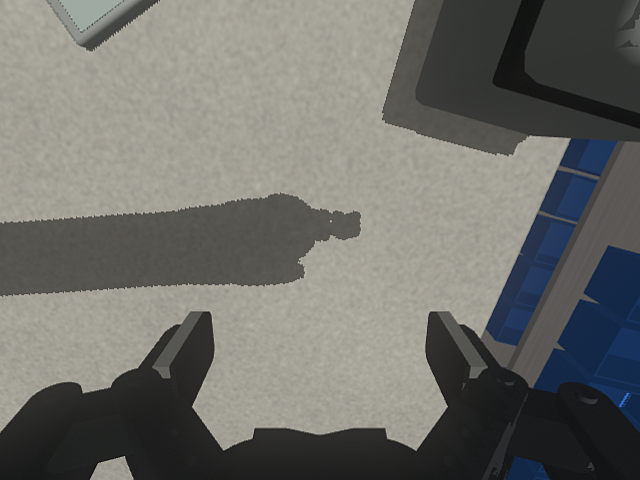

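The bolt box is the right-hand one in the scene view (bolt at about 423,250, roll at 403,266) and the nearest one in the side view (bolt 320,280, roll 270,253). I'll zoom in to take exact corners.

```bash
python3 - <<'E'
import cv2
s=cv2.imread("pics/scene0.png")[220:370,310:460]; cv2.imwrite("pics/s1.png",cv2.resize(s,(600,600),interpolation=cv2.INTER_CUBIC))
s=cv2.imread("pics/side0.png")[210:350,170:360]; cv2.imwrite("pics/d1.png",cv2.resize(s,(760,560),interpolation=cv2.INTER_CUBIC))
E
```

```text
(no output)
```

View pics/s1.png

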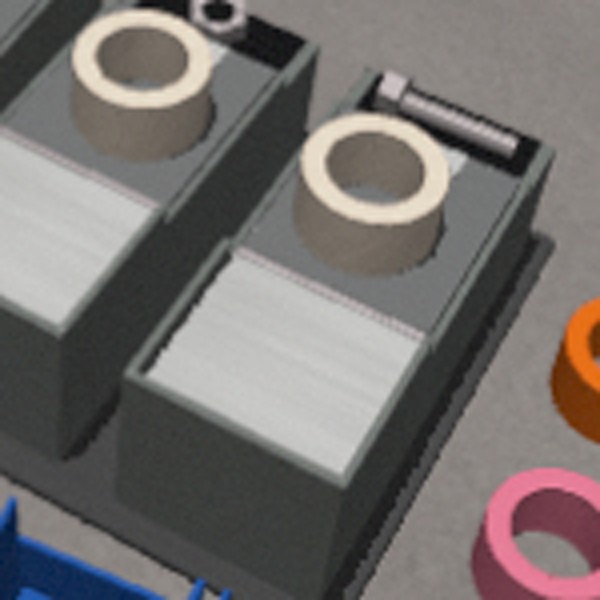

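View pics/d1.png

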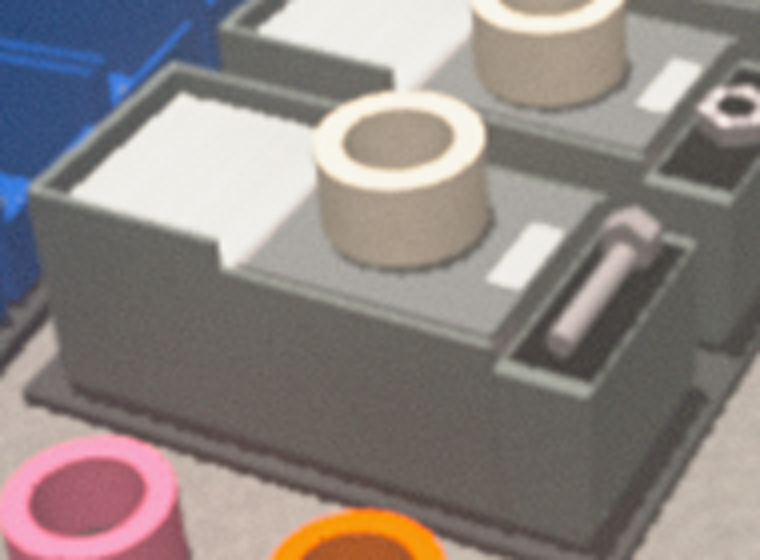

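```bash
cat > h.py <<'E'
import numpy as np, cv2
from cell import r
from scipy.optimize import least_squares
C={n:r.calibration(n) for n in ("scene","side")}
def proj(n,P):
    c=C[n];E=c["extrinsics"];p=(E[:3,:3]@np.atleast_2d(P).T).T+E[:3,3]
    a=p[:,:2]/p[:,2:];a=a*(1+c["k1"]*(a**2).sum(1,keepdims=True))
    return a*[c["K"][0,0],c["K"][1,1]]+[c["K"][0,2],c["K"][1,2]]
def projw(P,tcp,rpy):
    from scipy.spatial.transform import Rotation as R
    c=r.calibration("wrist");T=np.eye(4);T[:3,:3]=R.from_euler("xyz",rpy).as_matrix();T[:3,3]=tcp
    E=np.linalg.inv(T@c["tool_from_camera"]);p=(E[:3,:3]@np.atleast_2d(P).T).T+E[:3,3]
    a=p[:,:2]/p[:,2:];a=a*(1+c["k1"]*(a**2).sum(1,keepdims=True))
    return a*[c["K"][0,0],c["K"][1,1]]+[c["K"][0,2],c["K"][1,2]]
def box(q,L):
    x,y,z,t=q;c,s=np.cos(t),np.sin(t);L=np.atleast_2d(L)/1000
    return np.c_[x+c*L[:,0]-s*L[:,1],y+s*L[:,0]+c*L[:,1],z+L[:,2]]
th=np.linspace(0,2*np.pi,181)
def circ(c,rad=.042): return np.c_[c[0]+rad*np.cos(th),c[1]+rad*np.sin(th),np.full(181,c[2])]
def ext(n,c):
    u=proj(n,circ(c));return np.r_[u.min(0),u.max(0)]
E
python3 - <<'E'
from h import *
sc=lambda a:np.array(a)/4+[310-.375,220-.375]
sd=lambda a:np.array(a)/4+[170-.375,210-.375]
LS=[(156,65,124),(156,-65,124),(156,65,0),(156,-65,0)];US=sc([(348,482),(130,372),(330,597),(120,500)])
LD=[(156,65,124),(156,-65,124),(156,65,0),(-156,65,0),(-83,-25,111.5),(-101,-25,111.5),(-101,25,111.5),(-83,25,111.5)]
UD=sd([(33,187),(176,63),(70,388),(590,540),(530,225),(562,232),(520,290),(488,280)])
f=lambda q:np.r_[(proj("scene",box(q,LS))-US).ravel(),(proj("side",box(q,LD))-UD).ravel()]
s=least_squares(f,[.6,.1,.01,0],loss="soft_l1");print("box",s.x.round(4),np.degrees(s.x[3]));print(f(s.x).reshape(-1,2).round(1).tolist())
q=s.x
es=np.r_[sc((301,112)),sc((449,222))];ed=np.r_[sd((314,92)),sd((487,190))]
g=lambda c:np.r_[ext("scene",c)-es,ext("side",c)-ed]
t=least_squares(g,[.6,.1,.16]);print("roll top",t.x.round(4),g(t.x).round(1))
d=t.x-q[:3];c,sn=np.cos(q[3]),np.sin(q[3])
print("roll local",c*d[0]+sn*d[1],-sn*d[0]+c*d[1],d[2]-.048)
print("press",box(q,[(-92,0,111.5)]),"deck",box(q,[(92,0,108)]),"hinge",box(q,[(35,0,108)]))
E
```

```text
box [ 0.5582  0.1772  0.0113 -0.108 ] -6.187758571894176
[[0.8, 0.6], [-0.4, -0.5], [-2.2, 2.0], [-0.1, -1.1], [-1.8, 0.6], [-1.0, -0.4], [-1.5, -2.2], [1.7, 2.3], [1.0, -0.4], [1.2, 0.0], [0.3, 0.1], [-0.1, 0.3]]
roll top [0.5372 0.1704 0.1661] [-0.2 -0.1  0.1 -0.   0.   0.1 -0.1 -0. ]
roll local -0.02010966724741431 -0.009030233364077985 0.10680847497141861
press [[0.46671271 0.1871279  0.12277076]] deck [[0.64964073 0.1672951  0.11927076]] hinge [[0.59297281 0.17343895 0.11927076]]
```

```bash
python3 -m inch '[[[3,3,1],[0,0,0],5],[[6,6,2],[0,0,0],5],[[9,9,3],[0,0,-1],5],[[12.4,12,4],[0,0,-2],5],[[15.5,15,4],[0,0,-4],5],[[18.6,18,4],[0,0,-6],5],[[21.2,22,4],[0,0,-8],5],[[23.8,26,4],[0,0,-10],5],[[26.4,30,4],[0,0,-12],5],[[29,34,4],[0,0,-14],5],[[31.6,38,4],[0,0,-16],5],[[32.4,42,4],[0,0,-17],5],[[33.2,46,4],[0,0,-18],5],[[34,50,4],[0,0,-19],5],[[34.8,54,4],[0,0,-20],5],[[35.6,58,4],[0,0,-20.8],5],[[35,62,4],[0,0,-20.8],5],[[34.4,66,4],[0,0,-20.8],5],[[33,70,4],[0,0,-20.8],5],[[32,74,4],[0,0,-20.8],5]]'
```

```text
time: 2.15
tcp_pos: [0.4827, 0.1129, 0.2952]
eef_rot: [-3.141, 0.0, -0.108]
contact_force: [0.7, -0.1, -0.2]
width: 0.0501
```

```bash
python3 -m inch '[[[-0.7,3.3,0],[0,0,0],5],[[-1.3,6.5,0],[0,0,0],5],[[-1.3,6.5,0],[0,0,0],5],[[-1.3,6.5,0],[0,0,0],5]]'; python3 - <<'E'
from h import *
o=r.get_obs();print(o["tcp_pos"],o["eef_rot"]);cv2.imwrite("pics/w2.png",r.grab_frame("wrist")[:,:,::-1])
E
```

```text
time: 2.55
tcp_pos: [0.4694, 0.1783, 0.2951]
eef_rot: [-3.141, 0.0, -0.106]
contact_force: [0.9, -0.1, -0.1]
width: 0.0504
[0.46936679 0.17829113 0.29511784] [-3.14122829e+00  4.09913921e-04 -1.06219723e-01]
```

View pics/w2.png

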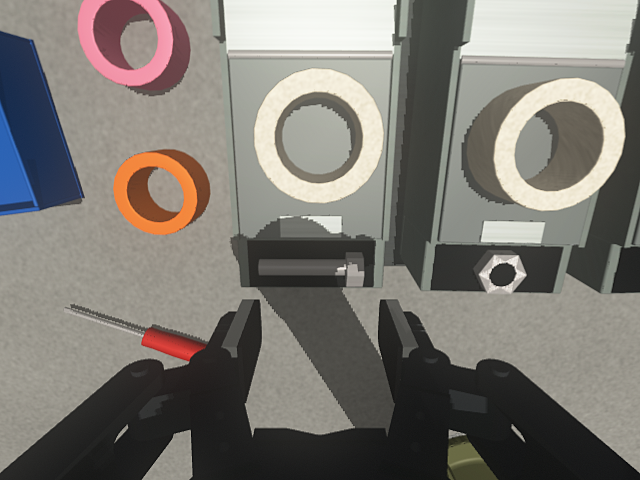

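The wrist view confirms the bolt under this lid (310,268), the pad at about (311,226), and the pale roll centred at about (319,135). Zooming for precise points.

```bash
python3 - <<'E'
import cv2
s=cv2.imread("pics/w2.png")[40:300,210:420]; cv2.imwrite("pics/w2z.png",cv2.resize(s,None,fx=3,fy=3,interpolation=cv2.INTER_CUBIC)[:,:])
s=cv2.imread("pics/w2.png")[40:180,210:420]; cv2.imwrite("pics/w2a.png",cv2.resize(s,None,fx=3.8,fy=3.8,interpolation=cv2.INTER_CUBIC))
s=cv2.imread("pics/w2.png")[160:300,210:420]; cv2.imwrite("pics/w2b.png",cv2.resize(s,None,fx=3.8,fy=3.8,interpolation=cv2.INTER_CUBIC))
E
```

```text
(no output)
```

View pics/w2a.png

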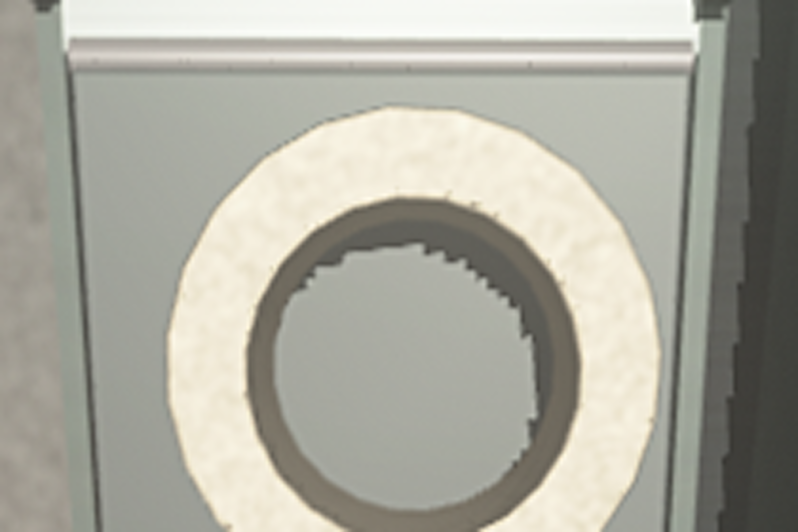

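View pics/w2b.png

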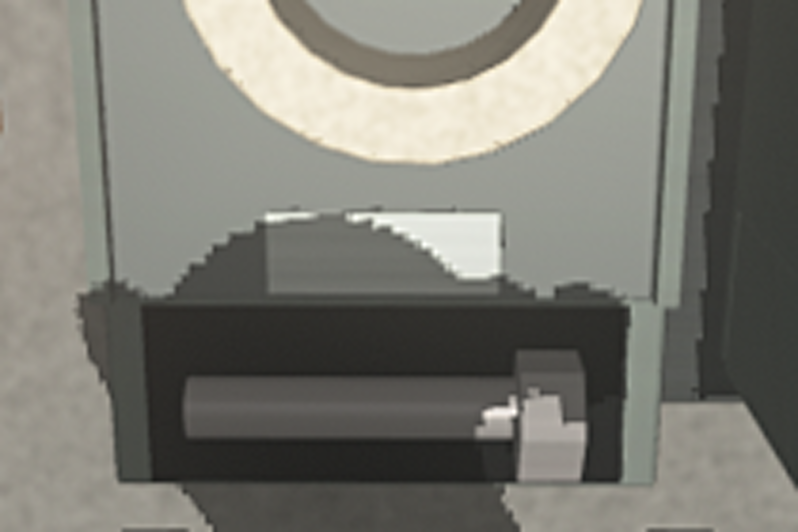

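```bash
python3 - <<'E'
from h import *
sc=lambda a:np.array(a)/4+[310-.375,220-.375]
sd=lambda a:np.array(a)/4+[170-.375,210-.375]
wa=lambda a:np.array(a)/3.8+[210-.37,40-.37]
wb=lambda a:np.array(a)/3.8+[210-.37,160-.37]
LS=[(156,65,124),(156,-65,124),(156,-65,0)];US=sc([(348,482),(130,372),(120,500)])
LD=[(156,65,124),(156,-65,124),(-83,-25,111.5),(-101,-25,111.5),(-101,25,111.5),(-83,25,111.5)]
UD=sd([(33,187),(176,63),(530,225),(562,232),(520,290),(488,280)])
LW=[(-83,25,111.5),(-83,-25,111.5),(-101,-25,111.5),(-101,25,111.5),(33,59,110),(33,-59,110),(-105,59,110),(-105,-59,110)]
UW=np.r_[wb([(266,212),(502,212),(502,293),(267,293)]),wa([(75,72),(692,72)]),wb([(113,298),(655,300)])]
tcp=[0.46936679,0.17829113,0.29511784];rpy=[-3.14122829,.00041,-.10622]
f=lambda q:np.r_[(proj("scene",box(q,LS))-US).ravel(),(proj("side",box(q,LD))-UD).ravel(),(projw(box(q,LW),tcp,rpy)-UW).ravel()]
fw=lambda q:np.r_[(projw(box(q,LW),tcp,rpy)-UW).ravel()]
es=np.r_[sc((301,112)),sc((449,222))];ed=np.r_[sd((314,92)),sd((487,190))]
ew=np.r_[wa((166,106)),wa((661,0))[0],wb((0,163))[1]]
def extw(c):
    u=projw(circ(c),tcp,rpy);return np.r_[u.min(0),u.max(0)]
g=lambda c:np.r_[ext("scene",c)-es,ext("side",c)-ed,extw(c)-ew]
gw=lambda c:extw(c)-ew
for nm,ff,gg in(("all",f,g),("wrist",fw,gw)):
    s=least_squares(ff,[.6,.1,.01,0],loss="soft_l1");q=s.x;print(nm,"box",q.round(4),np.degrees(q[3]));print(ff(q).reshape(-1,2).round(1).tolist())
    t=least_squares(gg,[.53,.17,.16]);print("roll top",t.x.round(4),gg(t.x).round(1))
    d=t.x-q[:3];c,sn=np.cos(q[3]),np.sin(q[3])
    print("roll local",c*d[0]+sn*d[1],-sn*d[0]+c*d[1],d[2]-.048)
    print("press",box(q,[(-92,0,111.5)]))
    for l in [(-84,-8,0),(-65,-8,0),(47,-3,0),(45,-5,0)]:print(l,box(q,[l])[0].round(4))
E
```

```text
all box [ 0.5604  0.1754  0.0086 -0.1092] -6.255783646479082
[[-0.7, 1.8], [-1.8, 0.6], [-1.3, -0.1], [-2.1, 1.0], [-1.2, -0.0], [0.3, -0.0], [0.5, 0.4], [-0.4, 0.4], [-0.8, 0.6], [0.4, 0.1], [-0.1, 0.3], [-0.6, 0.2], [0.8, 0.0], [-1.1, -0.9], [0.6, -0.2], [0.8, 2.6], [-0.3, 2.6]]
roll top [0.5385 0.1714 0.1659] [ 0.   0.4  0.4  0.6 -0.8  0.4 -0.9  0.3 -0.  -0.2  0.6  0.9]
roll local -0.021343232475453073 -0.006350594131785917 0.1092293217383314
press [[0.46891977 0.18543331 0.12013869]]
(-84, -8, 0) [0.476  0.1766 0.0086]
(-65, -8, 0) [0.4949 0.1745 0.0086]
(47, -3, 0) [0.6068 0.1673 0.0086]
(45, -5, 0) [0.6046 0.1655 0.0086]
wrist box [ 0.5604  0.1754  0.007  -0.1095] -6.275235711500798
[[0.5, -0.4], [-0.3, -0.2], [-0.8, -0.4], [0.9, -0.6], [-0.6, -0.5], [0.1, 0.1], [1.1, 2.0], [-0.7, 2.0]]
roll top [0.5387 0.1716 0.1641] [ 0.1 -0.1 -0.1  0.1]
roll local -0.02118489588560468 -0.006181693382173674 0.10910793135870299
press [[0.46894477 0.18548404 0.11853995]]
(-84, -8, 0) [0.476  0.1767 0.007 ]
(-65, -8, 0) [0.4949 0.1746 0.007 ]
(47, -3, 0) [0.6068 0.1673 0.007 ]
(45, -5, 0) [0.6046 0.1655 0.007 ]
```

```bash
python3 -m inch '[[[0.4,0,-3],[0,0,-0.2],5],[[0.4,0,-7],[0,0,-0.2],5],[[0.4,0,-10],[0,0,-0.2],5],[[0.4,0,-12],[0,0,-0.2],5],[[0.4,0,-13.2],[0,0,-0.2],5],[[0.4,0,-13.8],[0,0,-0.2],5],[[0.4,0,-13.8],[0,0,-0.2],5]]'; python3 - <<'E'
from h import *
cv2.imwrite("pics/w3.png",r.grab_frame("wrist")[:,:,::-1])
s=r.grab_frame("side")[:,:,::-1][190:350,160:380]; cv2.imwrite("pics/d3.png",cv2.resize(s,None,fx=3.5,fy=3.5,interpolation=cv2.INTER_CUBIC))
E
```

```text
time: 3.3
tcp_pos: [0.474, 0.1764, 0.1568]
eef_rot: [-3.142, 0.001, -0.113]
contact_force: [0.1, -0.6, -0.4]
width: 0.0503
```

View pics/w3.png

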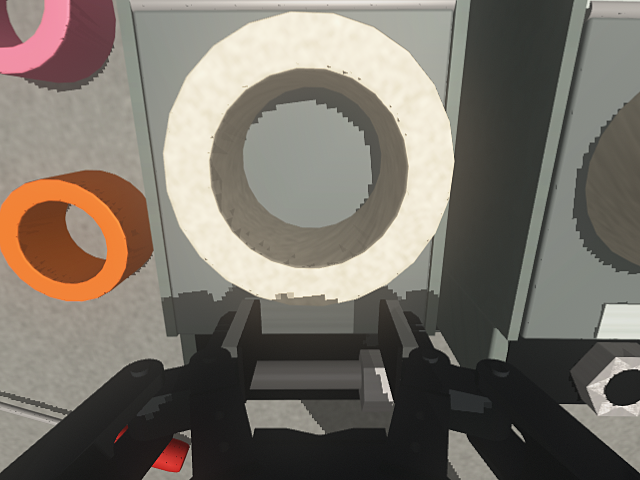

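View pics/d3.png

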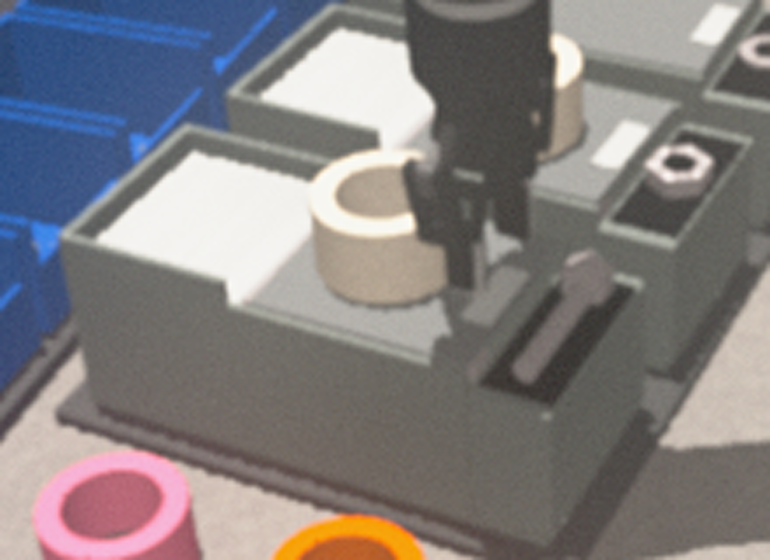

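```bash
python3 -m inch '[[[0.5,0.3,-0.2],[0,0,0.2],5],[[1.0,0.25,-0.3],[0,0,0.2],5],[[1.6,0.2,-0.3],[0,0,0.2],5],[[2.2,0.1,-0.3],[0,0,0.2],5],[[2.9,0.05,-0.3],[0,0,0.2],5],[[3.6,0,-0.3],[0,0,0.2],5],[[4.3,-0.1,-0.3],[0,0,0.2],5],[[5.0,-0.2,-0.3],[0,0,0.2],5],[[5.7,-0.25,-0.3],[0,0,0.2],5],[[6.4,-0.35,-0.3],[0,0,0.2],5],[[7.1,-0.4,-0.3],[0,0,0.2],5],[[7.8,-0.5,-0.3],[0,0,0.2],5],[[8.5,-0.6,-0.3],[0,0,0.2],5],[[9,-0.65,-0.3],[0,0,0.2],5]]'; python3 - <<'E'
from h import *
cv2.imwrite("pics/w4.png",r.grab_frame("wrist")[:,:,::-1])
s=r.grab_frame("side")[:,:,::-1][190:350,160:380]; cv2.imwrite("pics/d4.png",cv2.resize(s,None,fx=3.5,fy=3.5,interpolation=cv2.INTER_CUBIC))
E
```

```text
time: 4.8
tcp_pos: [0.5656, 0.1701, 0.1548]
eef_rot: [-3.141, -0.002, -0.11]
contact_force: [-1.8, 1.0, 0.3]
width: 0.0499
```

View pics/w4.png

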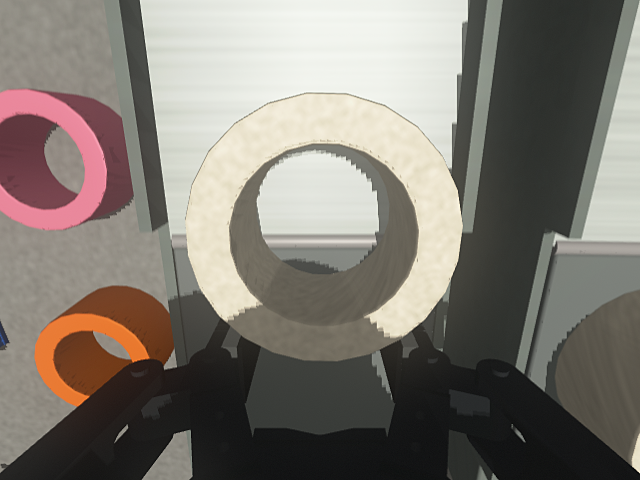

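View pics/d4.png

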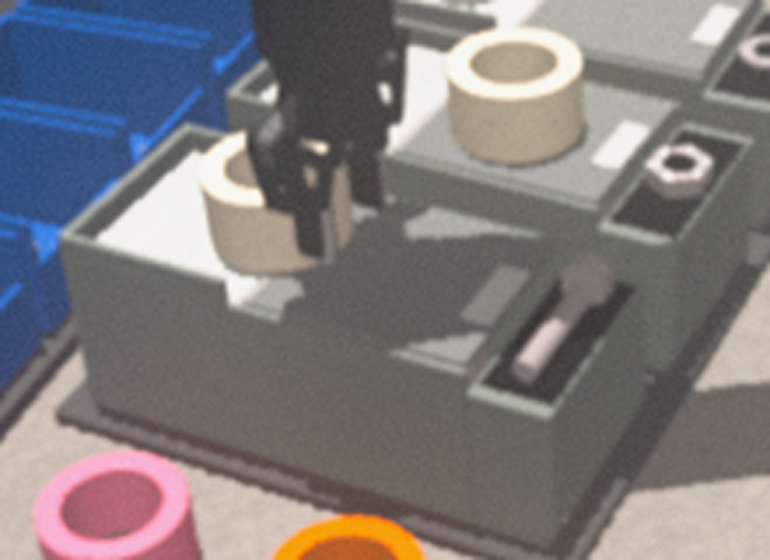

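The roll is straddled by both fingers and is halfway over the hinge line (wrist: outline 186–462, 92–361). I'll measure its place and then push the rest.

```bash
python3 - <<'E'
from h import *
o=r.get_obs();tcp,rpy=o["tcp_pos"],o["eef_rot"]
ew=np.array([186,92,462,361])
g=lambda c:np.r_[(lambda u:np.r_[u.min(0),u.max(0)])(projw(circ(np.r_[c,.167]),tcp,rpy))-ew]
t=least_squares(g,[.6,.17]);q=[.5604,.1754,.0086,-.1092];c,s=np.cos(q[3]),np.sin(q[3])
for p in (t.x,tcp[:2]):
    d=p-np.array(q[:2]);print(c*d[0]+s*d[1],-s*d[0]+c*d[1])
print(g(t.x))
E
```

```text
0.05093281623363887 -0.006205307410538853
0.006002918086926902 -0.0047987235895581275
[-3.80881241 -0.65845743  3.79581741  2.23165709]
```

```bash
python3 -m inch '[[[0.7,-0.07,0],[0,0,0],5],[[1.4,-0.14,0],[0,0,0],5],[[2.1,-0.2,0],[0,0,0],5],[[2.8,-0.28,0],[0,0,0],5],[[3.5,-0.34,0],[0,0,0],5],[[4.0,-0.4,0],[0,0,0],5],[[4.3,-0.42,0],[0,0,0],5],[[4.3,-0.42,0],[0,0,0],5],[[3.9,-0.38,0],[0,0,0],5],[[3,-0.3,0],[0,0,0],5],[[1.5,-0.15,0],[0,0,0],5],[[-1,0.1,0.5],[0,0,0],5],[[-4,0.5,3],[0,0,0],4],[[-7,0.8,7],[0,0,0],2],[[-9,1,11],[0,0,0],1],[[-9.6,1.3,14],[0,0,0],0],[[-9.6,1.3,14],[0,0,0],0],[[-9.6,1.3,14],[0,0,0],0]]'; python3 - <<'E'
from h import *
o=r.get_obs();print(o["tcp_pos"],o["eef_rot"])
cv2.imwrite("pics/w5.png",r.grab_frame("wrist")[:,:,::-1])
s=r.grab_frame("side")[:,:,::-1][190:350,160:380]; cv2.imwrite("pics/d5.png",cv2.resize(s,None,fx=3.5,fy=3.5,interpolation=cv2.INTER_CUBIC))
s=r.grab_frame("scene")[:,:,::-1][220:370,310:460]; cv2.imwrite("pics/s5.png",cv2.resize(s,(600,600),interpolation=cv2.INTER_CUBIC))
E
```

```text
time: 6.7
tcp_pos: [0.4694, 0.1831, 0.2951]
eef_rot: [-3.142, -0.004, -0.11]
contact_force: [0.1, 0.4, -1.0]
width: -0.0002
[0.46941196 0.18313894 0.29512646] [-3.14156276 -0.00430027 -0.10978315]
```

View pics/w5.png

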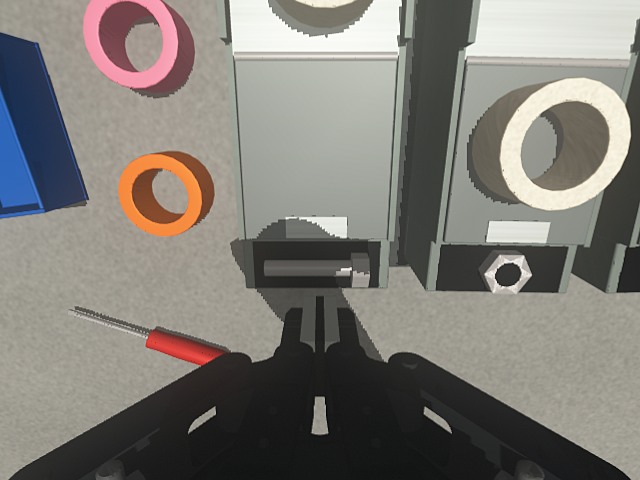

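View pics/d5.png

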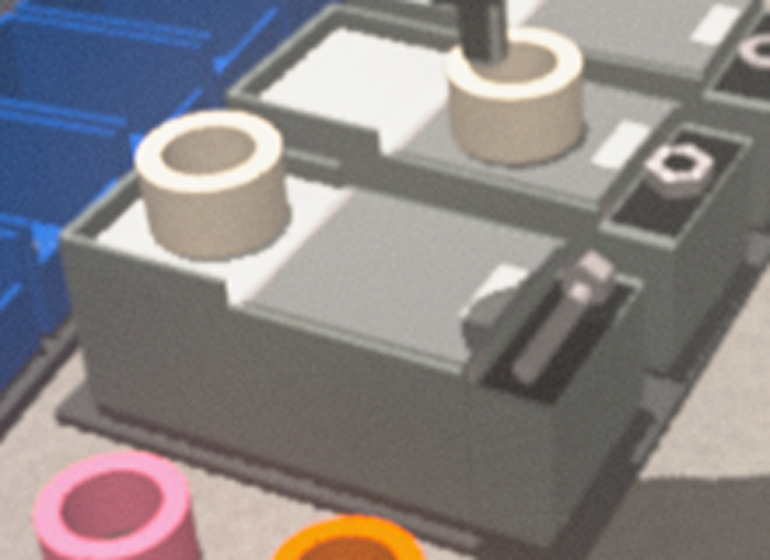

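View pics/s5.png

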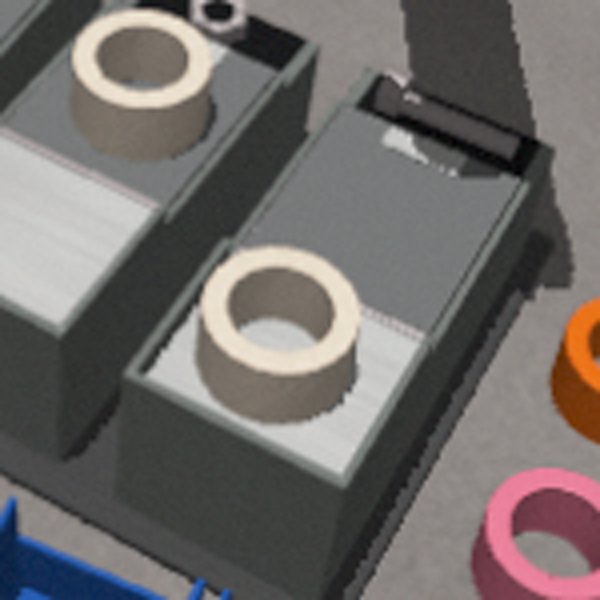

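```bash
python3 - <<'E'
from h import *
sc=lambda a:np.array(a)/4+[310-.375,220-.375]
sd=lambda a:np.array(a)/3.5+[160-.36,190-.36]
es=np.r_[sc((202,246)),sc((359,376))];ed=np.r_[sd((135,111)),sd((284,193))]
g=lambda c:np.r_[ext("scene",c)-es,ext("side",c)-ed]
t=least_squares(g,[.65,.1,.16]);print(t.x,g(t.x).round(1))
q=[.5604,.1754,.0086,-.1092];c,s=np.cos(q[3]),np.sin(q[3])
tcp=r.get_obs()["tcp_pos"]
for p in (t.x[:2],tcp[:2]):
    d=p-np.array(q[:2]);print("local",c*d[0]+s*d[1],-s*d[0]+c*d[1])
print("press",box(q,[(-92,0,111.5)])-tcp)
E
```

```text
[0.65378439 0.15812672 0.16351788] [-0.5  0.   0.3 -0.5  0.3  0.6 -0.7 -0.2]
local 0.09471064638549216 -0.006993068747477764
local -0.09143652659708554 -0.0029570385447827367
press [[-0.00023785  0.00300083 -0.17306127]]
```

The roll is wholly on the deck (local x 53–137 mm, y −7). Next, descend with the closed fingers to just above the pad.

```bash
python3 -m inch '[[[0.1,0.3,-4],[0,0.2,0],0],[[0.1,0.3,-8],[0,0.2,0],0],[[0.1,0.3,-11],[0,0.2,0],0],[[0.1,0.3,-13],[0,0.2,0],0],[[0.1,0.3,-14.2],[0,0.2,0],0],[[0.1,0.3,-14.6],[0,0.2,0],0],[[0.1,0.3,-14.6],[0,0.2,0],0],[[0.1,0.3,-14.6],[0,0.2,0],0]]'; python3 - <<'E'
from h import *
cv2.imwrite("pics/w6.png",r.grab_frame("wrist")[:,:,::-1])
s=r.grab_frame("side")[:,:,::-1][190:350,160:380]; cv2.imwrite("pics/d6.png",cv2.resize(s,None,fx=3.5,fy=3.5,interpolation=cv2.INTER_CUBIC))
E
```

```text
time: 7.65
tcp_pos: [0.4709, 0.1858, 0.148]
eef_rot: [-3.141, 0.002, -0.11]
contact_force: [-0.6, -0.5, 0.5]
width: 0.0001
```

View pics/w6.png

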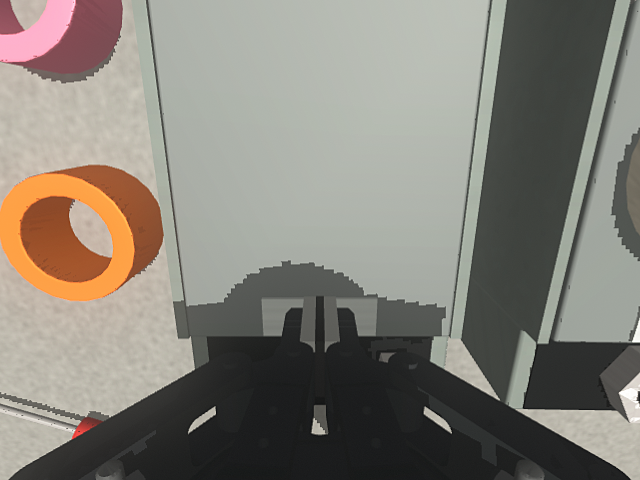

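View pics/d6.png

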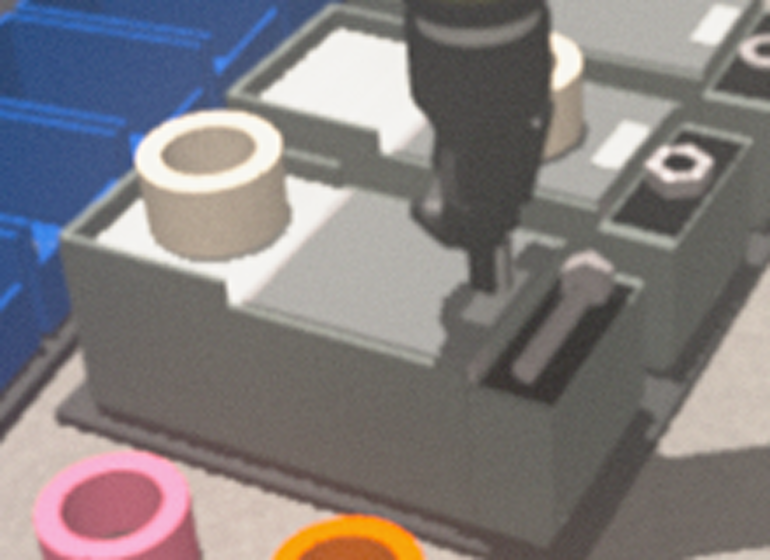

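The fingertips (wrist view ~320,312) are over the middle of the pad (262–378), just above it. Now pressing in small steps.

```bash
for i in 1; do python3 -m inch '[[[0,0,-0.2],[0,0,0],0],[[0,0,-0.4],[0,0,0],0],[[0,0,-0.4],[0,0,0],0]]'; done; python3 -m inch '[[[0,0,-0.1],[0,0,0],0],[[0,0,-0.2],[0,0,0],0],[[0,0,-0.2],[0,0,0],0]]'
```

```text
time: 8.05
tcp_pos: [0.4716, 0.1859, 0.1449]
eef_rot: [-3.141, 0.0, -0.111]
contact_force: [0.1, -0.7, 6.0]
width: 0.0003
time: 8.35
tcp_pos: [0.4716, 0.1859, 0.1433]
eef_rot: [-3.141, 0.0, -0.111]
contact_force: [-1.9, -0.2, 5.3]
width: -0.0002
```

```bash
python3 -m inch '[[[0,0,-0.15],[0,0,0],0],[[0,0,-0.25],[0,0,0],0],[[0,0,-0.25],[0,0,0],0]]'; python3 -m inch '[[[0,0,-0.1],[0,0,0],0],[[0,0,-0.1],[0,0,0],0]]'
```

```text
time: 8.65
tcp_pos: [0.4716, 0.186, 0.1413]
eef_rot: [-3.141, 0.0, -0.111]
contact_force: [-1.5, 0.2, 5.0]
width: 0.0001
time: 8.85
tcp_pos: [0.4716, 0.186, 0.1408]
eef_rot: [3.141, 0.0, -0.111]
contact_force: [-1.8, -0.0, 5.4]
width: 0.0003
```

```bash
python3 -m inch '[[[0,0,-0.1],[0,0,0],0],[[0,0,-0.15],[0,0,0],0],[[0,0,-0.15],[0,0,0],0]]'
```

```text
time: 9.15
tcp_pos: [0.4717, 0.186, 0.1398]
eef_rot: [3.141, -0.0, -0.111]
contact_force: [-2.0, -0.7, 4.5]
width: -0.0004
```

```bash
python3 -m inch '[[[0,0,0.4],[0,0,0],0],[[0,0,1],[0,0,0],0],[[0,0,2],[0,0,0],0],[[0,0,3.5],[0,0,0],0],[[0,0,5.5],[0,0,0],0],[[0,0,8],[0,0,0],0],[[0,0,11],[0,0,0],0],[[0,0,15],[0,0,0],0],[[0,0,15],[0,0,0],0],[[0,0,15],[0,0,0],0]]'; python3 - <<'E'
from h import *
cv2.imwrite("pics/w7.png",r.grab_frame("wrist")[:,:,::-1])
s=r.grab_frame("side")[:,:,::-1];cv2.imwrite("pics/d7full.png",s);s=s[190:350,160:380]; cv2.imwrite("pics/d7.png",cv2.resize(s,None,fx=3.5,fy=3.5,interpolation=cv2.INTER_CUBIC))
E
```

```text
time: 10.15
tcp_pos: [0.4716, 0.1863, 0.291]
eef_rot: [3.141, -0.002, -0.11]
contact_force: [-0.0, -0.3, -0.2]
width: 0.0001
```

View pics/w7.png

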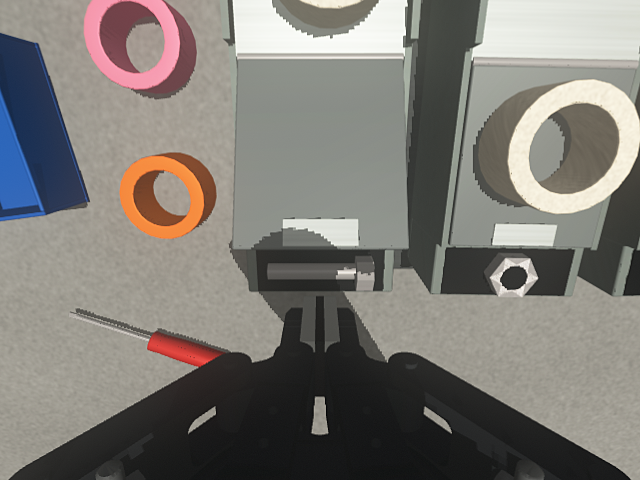

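View pics/d7.png

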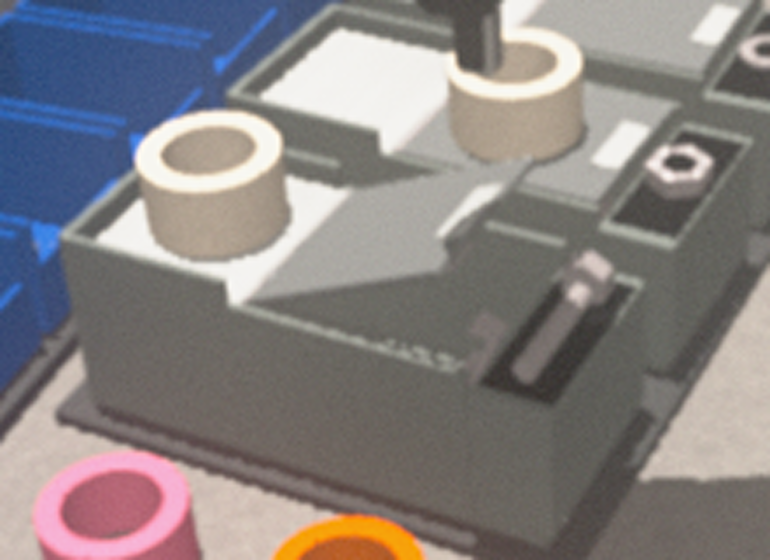

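The lid is up and the roll hasn't moved. I'll wait a few rows to confirm it holds still and estimate the lid angle.

```bash
python3 -m inch '[[[0,0,2],[0,0,0],0],[[0,0,3],[0,0,0],0],[[0,0,3],[0,0,0],0],[[0,0,3],[0,0,0],0],[[0,0,3],[0,0,0],0],[[0,0,3],[0,0,0],0]]'; python3 - <<'E'
from h import *
s=r.grab_frame("side")[:,:,::-1].copy();cv2.imwrite("pics/d8full.png",s)
o=cv2.imread("pics/d7full.png");d=cv2.absdiff(o,s)[215:350,170:360];print("diff >40 px:",(d.max(2)>40).sum())
d=cv2.absdiff(cv2.imread("pics/side0.png"),s);print(np.argwhere(d[400:].max(2)>60).shape)
q=[.5604,.1754,.0086,-.1092]
for a in (.3,.4,.44,.5):
    # front-edge top corners: local wrt hinge (35,107): (-140,+3)
    L=[(35-140*np.cos(a)+3*np.sin(a),y,107+140*np.sin(a)+3*np.cos(a)) for y in(59,-59)]
    print(a,((proj("side",box(q,L))-[160,190])*3.5).round(0).tolist())
c=r.grab_frame("scene")[:,:,::-1];cv2.imwrite("pics/s8.png",c)
E
```

```text
time: 10.85
tcp_pos: [0.4706, 0.1855, 0.3182]
eef_rot: [3.14, 0.003, -0.111]
contact_force: [0.2, -0.9, -0.2]
width: -0.0001
diff >40 px: 24
(0, 2)
0.3 [[449.0, 300.0], [546.0, 182.0]]
0.4 [[439.0, 277.0], [537.0, 161.0]]
0.44 [[434.0, 268.0], [533.0, 152.0]]
0.5 [[427.0, 255.0], [526.0, 140.0]]
```

View pics/s8.png

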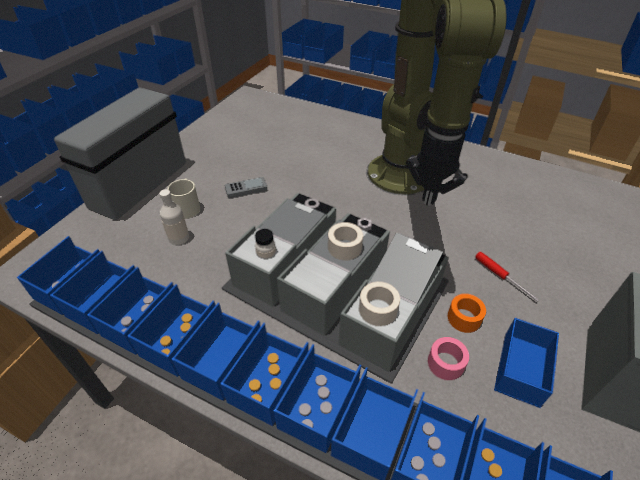

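View pics/d8full.png

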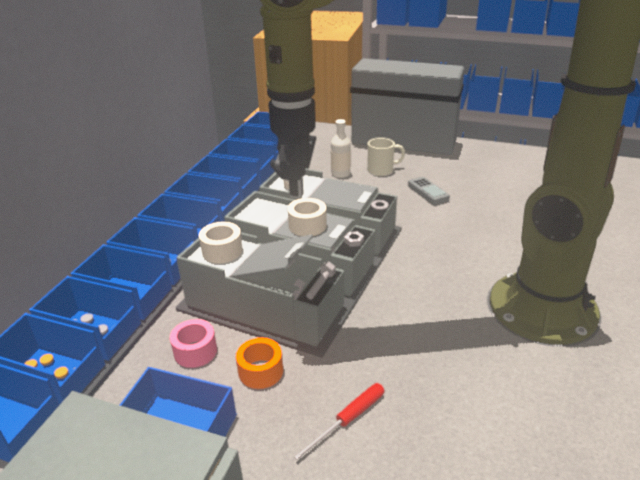

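The bolt lid is ajar at about 0.42 rad and steady. The roll is on the deck, the other lids are shut, the bystanders haven't moved, and the gripper is clear.

```bash
python3 -c "
from cell import r
print(r.job_done())"
```

```text
the job is handed in; nothing more can be done
None
```

The job is done and handed in at about 11 s of the 45 s allowed; no verdict was reported.

- **Pushing the roll:** I pushed it straight back, flat on the lid, with the two fingertips. Two-camera measurement afterwards put its centre at box x ≈ 95 mm, y ≈ −7 mm. It therefore spans about 53 to 137 mm, wholly on the deck and clear of the back rim.
- **Opening the lid:** I pressed the middle of the front pad down about 5–6 mm with the closed fingertips, at about 5–6 N, and let go. In the side view the front edge matches about 0.42 rad, close to the expected 0.44.
- **Last checks:** Two side pictures, 0.7 s apart, showed the open lid and the roll standing still. The other two lids were shut and the bystanders looked unmoved. The gripper was about 17 cm above where it had pressed and touching nothing. The wrist force readings I took at the end of each move call never passed about 6 N.
- **Small disagreements:** The box height came out between 7 and 11 mm depending on the views used, against the 10 mm plate in the text. The lid angle is an estimate good to a few hundredths of a radian.

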